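# Put the mixed-up pin tins back in their own dishes

## Task

The four pin tins on the florist's bench have been put back in the wrong dishes. Swap them round until every tin sits flat inside the dish of its own colour; the brown spare dish is there for parking a tin on the way. Keep the tins upright so the pins stay in order, and leave the black vase standing where it is.

Things in the scene. Friction and masses are not known exactly. Their poses are not given: they have to be found in the camera images.
- tin_red: A loose, closed, round tin of corsage pins, painted red all over (lid too, with five small white pearl heads on it), upright cylinder 58 mm in diameter and 45 mm tall, 0.10 to 0.21 kg. Origin: centre of its underside; z up. It starts upright in a dish of another colour.
- tin_blue: A loose, closed, round tin of corsage pins, painted blue all over (lid too, with five small white pearl heads on it), upright cylinder 58 mm in diameter and 45 mm tall, 0.10 to 0.21 kg. Origin: centre of its underside; z up. It starts upright in a dish of another colour.
- tin_yellow: A loose, closed, round tin of corsage pins, painted yellow all over (lid too, with five small white pearl heads on it), upright cylinder 58 mm in diameter and 45 mm tall, 0.10 to 0.21 kg. Origin: centre of its underside; z up. It starts upright in a dish of another colour.
- tin_green: A loose, closed, round tin of corsage pins, painted green all over (lid too, with five small white pearl heads on it), upright cylinder 58 mm in diameter and 45 mm tall, 0.10 to 0.21 kg. Origin: centre of its underside; z up. It starts upright in a dish of another colour.
- dish_red: The red dish: a shallow round red dish 84 mm across, on a grey plastic tile 94 x 94 x 4 mm, fixed to the bench. Origin: centre of the tile's underside, on the bench top; z up; x and y along the tile's edges. Inside, the dish is 76 mm across with its floor 7 mm above the origin; its rim is 4 mm thick and stands 12 mm above the origin. Any tin fits with 9 mm of play all round.
- dish_blue: The blue dish: a shallow round blue dish 84 mm across, on a grey plastic tile 94 x 94 x 4 mm, fixed to the bench. Origin: centre of the tile's underside, on the bench top; z up; x and y along the tile's edges. Inside, the dish is 76 mm across with its floor 7 mm above the origin; its rim is 4 mm thick and stands 12 mm above the origin. Any tin fits with 9 mm of play all round.
- dish_yellow: The yellow dish: a shallow round yellow dish 84 mm across, on a grey plastic tile 94 x 94 x 4 mm, fixed to the bench. Origin: centre of the tile's underside, on the bench top; z up; x and y along the tile's edges. Inside, the dish is 76 mm across with its floor 7 mm above the origin; its rim is 4 mm thick and stands 12 mm above the origin. Any tin fits with 9 mm of play all round.
- dish_green: The green dish: a shallow round green dish 84 mm across, on a grey plastic tile 94 x 94 x 4 mm, fixed to the bench. Origin: centre of the tile's underside, on the bench top; z up; x and y along the tile's edges. Inside, the dish is 76 mm across with its floor 7 mm above the origin; its rim is 4 mm thick and stands 12 mm above the origin. Any tin fits with 9 mm of play all round.
- dish_spare: The spare dish: same tile, sizes and origin as the coloured dishes, but dark brown; fixed, and empty at the start.
- vase: A loose black bud vase, slim, 130 mm tall and 54 mm at its widest, standing upright on the left of the bench. Origin: centre of its underside; z up. Not to be disturbed.
There are look-alikes about, which are no part of the job. Of the things shaped like the tin_green, the green one is meant.

How it is judged:
By the outcome, as a careful person would: the job done as asked, in the order asked, and still so for the second after the job is handed in, with the robot touching nothing.
It also fails if it takes over 128 s, if anything falls off the work surface, if the arm or the gripper's body presses on something with over 40 N, if the wrist force passes 120 N, or if a joint passes its speed limit or range.

## Robot

A 6-joint arm with a two-finger parallel gripper is mounted at the origin on the work surface. World frame = base frame: x ahead of the robot, y to its left, z up, the work surface at z = 0. Lengths are in m, angles in rad, forces in N, time in s.
With the tool pointing down it reaches from about 0.275 to 0.875 m from the base axis. Payload 12.5 kg.
Tool frame: the origin (TCP) lies on the centre line of the jaws, within the pads' length; the fingertips stand r.finger_overhang ahead of it and the grasp point (between the pads) lies 3 mm ahead of it (r.finger_overhang is the distance from the TCP to the fingertips, in m); z points along the fingers, y is the direction in which the jaws open and shut (so a half turn about z gives the same grasp; the last joint's range is limited). The gripper opens to 85 mm and grips with 20 to 120 N. Pads are 22 mm wide; open, the fingers measure 114 mm over their backs; the gripper's body (76 mm by 85 mm) begins 54 mm behind the grasp point. The pads swing forward as they close: fully open they stand 13 mm farther back than shut.
Start: joints at [-1.297, 0.351, 1.652, -0, 1.139, -0.085], TCP at [0.193, -0.515, 0.253] pointing down, gripper open.
Joint ranges: [-2.75, 2.75], [-0.79, 2.1], [0.01, 2.65], [-1.57, 4.71], [0.07, 3.14], [-2.87, 2.87]. Speed limits (rad/s): [2.22, 2.22, 2.79, 3.14, 3.14, 3.14].

## Interface

Orientations are given as a unit quaternion [x, y, z, w].
In Python, from cell import r, optics gives the robot as it stands. The module is installed in compiled form; this text tells all that it offers. Calls block until the motion is done:
- r.move_to(position, orientation): joint-space move of the TCP to a pose.
- r.move_linear(position, rot=None, vel=0.15): straight line of the TCP; rot=None keeps the orientation; vel is the mean speed in m/s.
- r.set_joints(angles): joint-space move.
- r.set_gripper(opening, squeeze=None): opening from 0.0 (shut) to 1.0 (fully open); squeeze is the grip in N (None keeps the last); returns when the fingers have stopped.
- r.sleep(seconds).
- r.inverse_kinematics(position, orientation): joint angles nearest the present ones, or None.
- optics.get_image(name): name is "scene" or "top"; returns a dict with "pixels" (400x640x3 uint8, red, green, blue), "depth" (400x640 float32, m along the optical axis (not along the pixel's ray), 0 where there is no reading), "fx", "fy", "cx", "cy" (pixels), "camera_from_world" (4x4, takes a point from world to camera coordinates). Camera axes: x right, y down, z forward; pixel columns grow to the right and rows downward; lengths in m; the calibration is good to about 2 mm. A picture is of the moment at which its call begins.
A pose or a line that the arm cannot do raises r.PlanningError and nothing moves.
- r.hand_in(): hands the job in, once; it reports no verdict.
Readings, each from a call of its own:
- r.current_t(): time.
- r.current_q(): joint angles.
- r.current_qvel(): joint speeds.
- r.current_effort(): joint torques, N m.
- r.current_tool_pos(): TCP position.
- r.current_ee_rot(): TCP orientation.
- r.current_contact_force(): force on the tool from outside, world axes, zero at the start.
- r.current_torque(): the same for the moment, N m.
- r.current_opening(): opening from 0.0 (shut) to 1.0 (fully open).
Only numpy, scipy, OpenCV 4.12 (cv2) and the standard library are available. Lean on these libraries where they do the work, as an engineer would, in place of code of your own. Each camera call takes 0.05 s, during which the arm holds its last target.

## Working session

There is one attempt and no reset: what is moved stays moved. The work goes in short steps, each a Python script; the robot and the scene stay as the last script left them, time stands still between calls to the robot, and variables do not carry over. Pictures are saved under pics/ and viewed, and the job is handed in when it is done.

```bash
mkdir -p pics; python3 - <<'E'
from cell import r, optics
import cv2,numpy as np
for n in("scene","top"):
    d=optics.get_image(n); cv2.imwrite(f"pics/{n}0.png",d["pixels"][:,:,::-1]); print(n,d["fx"],d["cx"],d["cy"],d["camera_from_world"].round(3).tolist())
print(r.current_t(),r.finger_overhang,r.current_ee_rot())
E
```

```text
scene 442.83301391198654 323.53602313460163 199.68761561395658 [[0.79, 0.613, 0.003, -0.404], [0.352, -0.449, -0.821, -0.13], [-0.502, 0.65, -0.571, 1.224], [0.0, 0.0, 0.0, 1.0]]
top 396.6525188232295 317.3015985566808 199.34029621407225 [[-0.019, -1.0, -0.005, 0.042], [-1.0, 0.019, -0.025, 0.458], [0.025, 0.005, -1.0, 0.764], [0.0, 0.0, 0.0, 1.0]]
0.1 0.022 [ 9.83956287e-01  1.78408963e-01 -4.34494933e-05 -5.14099475e-04]
```

View pics/scene0.png

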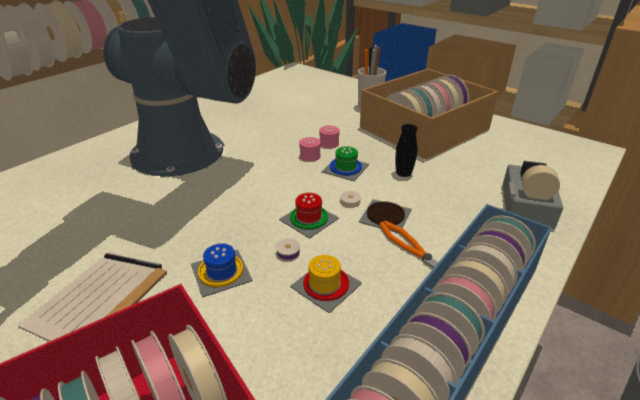

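View pics/top0.png

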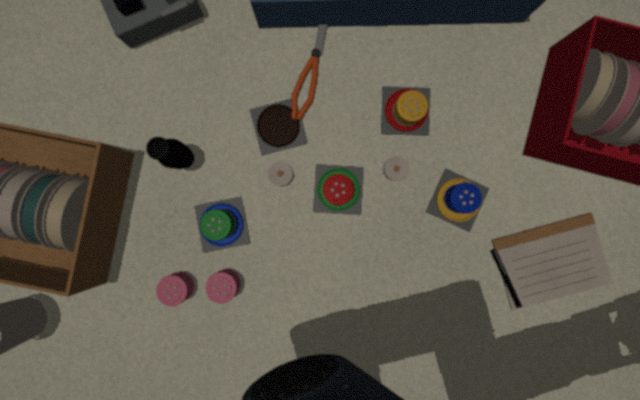

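```bash
python3 - <<'E'
import cv2,numpy as np
t=cv2.imread("pics/top0.png")
cv2.imwrite("pics/c1.png",cv2.resize(t[70:310,140:340],None,fx=2.5,fy=2.5,interpolation=cv2.INTER_CUBIC))
cv2.imwrite("pics/c2.png",cv2.resize(t[70:250,300:500],None,fx=3,fy=3,interpolation=cv2.INTER_CUBIC))
E
cat > h.py <<'E'
from cell import r, optics
import cv2,numpy as np
def cloud(n):
    d=optics.get_image(n); z=d["depth"]; v,u=np.mgrid[:400,:640]
    P=np.stack([(u-d["cx"])/d["fx"]*z,(v-d["cy"])/d["fy"]*z,z,np.ones_like(z)],-1)@np.linalg.inv(d["camera_from_world"]).T
    return d,P[...,:3],z>0
HUE={"red":((0,8),(172,180)),"yellow":((15,32),),"green":((45,80),),"blue":((100,130),)}
def tins(n,zlo=.044,zhi=.07):
    d,P,ok=cloud(n); hsv=cv2.cvtColor(d["pixels"],cv2.COLOR_RGB2HSV); out={}
    for c,rs in HUE.items():
        m=np.zeros(ok.shape,bool)
        for a,b in rs: m|=(hsv[...,0]>=a)&(hsv[...,0]<=b)
        m&=(hsv[...,1]>120)&(hsv[...,2]>50)&ok
        m&=(P[...,0]>.2)&(P[...,0]<.62)&(abs(P[...,1])<.42)
        for lab,lo,hi in(("tin",zlo,zhi),("dish",.008,.02)):
            mm=m&(P[...,2]>lo)&(P[...,2]<hi)
            k,L,S,_=cv2.connectedComponentsWithStats(cv2.morphologyEx(mm.astype(np.uint8),cv2.MORPH_CLOSE,np.ones((5,5))))
            if k<2: continue
            b=1+np.argmax(S[1:,4]); q=P[mm&(L==b)]
            (x,y),rad=cv2.minEnclosingCircle(q[:,:2].astype(np.float32))
            out[lab,c]=(x,y,rad,np.median(q[:,2]),len(q),*q[:,:2].mean(0))
    return out
E
python3 - <<'E'
from h import *
for n in("top","scene"):
    for k,v in tins(n).items(): print(n,k,np.round(v,4))
d,P,ok=cloud("top")
for p in[(278,126),(256,107),(298,100),(300,148),(262,153),(295,118),(314,60),(172,152),(220,224),(338,195),(280,174),(397,168)]: print(p,P[p[1],p[0]].round(3))
E
```

```text
top ('tin', 'red') [ 4.757e-01 -5.500e-03  2.830e-02  5.100e-02  6.720e+02  4.755e-01
 -5.200e-03]
top ('dish', 'red') [ 6.196e-01 -1.426e-01  3.980e-02  1.080e-02  1.320e+02  6.020e-01
 -1.386e-01]
top ('tin', 'yellow') [ 6.191e-01 -1.445e-01  2.700e-02  5.060e-02  2.730e+02  6.102e-01
 -1.436e-01]
top ('dish', 'yellow') [ 4.529e-01 -2.387e-01  4.210e-02  1.070e-02  2.350e+02  4.489e-01
 -2.257e-01]
top ('tin', 'green') [4.151e-01 2.202e-01 2.860e-02 5.120e-02 6.030e+02 4.155e-01 2.194e-01]
top ('dish', 'green') [ 4.785e-01 -7.500e-03  4.040e-02  1.080e-02  1.990e+02  4.799e-01
 -6.400e-03]
top ('tin', 'blue') [ 4.561e-01 -2.378e-01  2.840e-02  5.060e-02  6.620e+02  4.559e-01
 -2.367e-01]
top ('dish', 'blue') [4.151e-01 2.193e-01 4.180e-02 1.120e-02 2.370e+02 4.161e-01 2.092e-01]
scene ('tin', 'red') [ 4.771e-01 -9.800e-03  2.930e-02  5.240e-02  3.630e+02  4.808e-01
 -1.370e-02]
scene ('dish', 'red') [ 4.831e-01 -1.650e-02  2.520e-02  1.520e-02  8.900e+01  4.906e-01
 -2.440e-02]
scene ('tin', 'yellow') [5.417e-01 4.079e-01 2.770e-02 5.670e-02 1.680e+02 5.466e-01 3.975e-01]
scene ('d
[... 171 characters left out ...]
.219e-01 2.089e-01]
scene ('dish', 'green') [ 4.799e-01 -1.250e-02  4.160e-02  1.090e-02  2.260e+02  4.895e-01
 -2.470e-02]
scene ('tin', 'blue') [ 4.570e-01 -2.428e-01  2.900e-02  5.220e-02  5.200e+02  4.618e-01
 -2.458e-01]
scene ('dish', 'blue') [4.171e-01 2.158e-01 4.270e-02 1.110e-02 1.450e+02 4.252e-01 2.029e-01]
(278, 126) [0.603 0.107 0.007]
(256, 107) [ 0.644  0.151 -0.001]
(298, 100) [0.655 0.067 0.001]
(300, 148) [0.56  0.065 0.001]
(262, 153) [0.552 0.14  0.003]
(295, 118) [0.618 0.073 0.01 ]
(314, 60) [0.73  0.034 0.012]
(172, 152) [0.541 0.276 0.112]
(220, 224) [0.416 0.211 0.051]
(338, 195) [ 0.465 -0.005  0.054]
(280, 174) [0.509 0.104 0.015]
(397, 168) [ 0.516 -0.121  0.017]
```

View pics/c1.png

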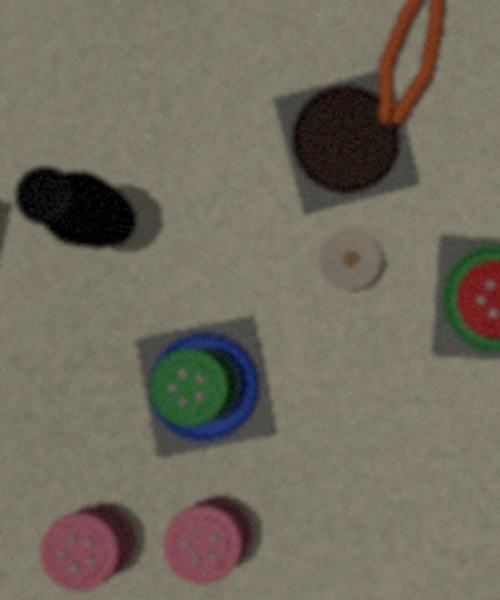

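View pics/c2.png

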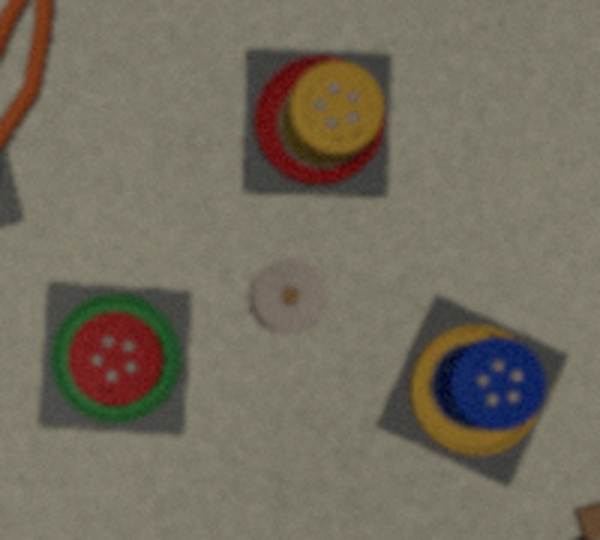

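The look-alikes are the pink tins at top-view pixels (172,290) and (221,287). They are the same shape as the tins but pink. The green tin is at (220,224), in the blue dish, and the crop confirms it is green all over.

The others are red in the green dish (338,189), yellow in the red dish (406,110) and blue in the yellow dish (459,199). The spare dish is empty at (278,126), with a scissor handle touching its rim at (295,118). That makes one 4-cycle, so it takes five transfers.

The two cameras differ by about 4 mm in y, so I'll use the red tin to calibrate by centring it with the jaws along y and measuring again.

```bash
sed -i 's/P\[...,0\]<.62/P[...,0]<.68/; s/abs(P\[...,1\])<.42/abs(P[...,1])<.30/' h.py
cat >> h.py <<'E'
ZC=.13; ZG=.043
def Q(phi):
    a=phi+np.pi/2; q=np.array([np.cos(a/2),np.sin(a/2),0,0]); return q
def over(x,y,phi,v=.25): r.move_linear([x,y,ZC],Q(phi),vel=v)
def pick(x,y,phi,squeeze=40):
    r.set_gripper(1.0); over(x,y,phi); r.move_linear([x,y,ZG],vel=.12)
    r.set_gripper(0.0,squeeze); o=r.current_opening(); r.move_linear([x,y,ZC],vel=.15)
    print("pick t=%.1f open %.3f after lift %.3f F %s"%(r.current_t(),o,r.current_opening(),np.round(r.current_contact_force(),2)))
def place(x,y,phi):
    over(x,y,phi); r.move_linear([x,y,ZG+.004],vel=.12); r.move_linear([x,y,ZG+.0005],vel=.03)
    print("F at place",np.round(r.current_contact_force(),2))
    r.set_gripper(1.0); r.move_linear([x,y,ZC],vel=.15); print("placed t=%.1f"%r.current_t())
E
python3 - <<'E'
from h import *
x,y=.4765,-.0078; phi=np.pi/2
phi=-np.pi/2
r.move_to([x,y,ZC],Q(phi)); print(r.current_t(),r.current_q().round(2) if hasattr(r.current_q(),'round') else r.current_q())
r.move_linear([x,y,ZG],vel=.12)
r.set_gripper(0.0,30); print("open",r.current_opening(),np.round(r.current_contact_force(),2))
d=optics.get_image("scene");cv2.imwrite("pics/s1.png",d["pixels"][:,:,::-1])
r.set_gripper(1.0); r.move_linear([x,y,ZC]); over(.42,-.25,-.5)
r.move_linear([.3,-.33,.2],vel=.3)
for n in("top","scene"):
    for k,v in tins(n).items(): print(n,k,np.round(v[:5],4))
d=optics.get_image("top");cv2.imwrite("pics/t1.png",d["pixels"][:,:,::-1])
print(r.current_t())
E
```

```text
2.3833 [-0.12  0.4   1.94 -0.    0.8   1.46]
open 0.6685147231350486 [-1.64 -0.38  7.09]
top ('tin', 'red') [ 4.753e-01 -5.200e-03  2.810e-02  5.090e-02  6.720e+02]
top ('dish', 'red') [ 6.295e-01 -1.423e-01  4.200e-02  1.080e-02  2.280e+02]
top ('tin', 'yellow') [ 6.267e-01 -1.449e-01  2.930e-02  5.070e-02  7.350e+02]
top ('dish', 'yellow') [ 4.529e-01 -2.387e-01  4.210e-02  1.070e-02  2.410e+02]
top ('tin', 'green') [4.153e-01 2.206e-01 2.880e-02 5.110e-02 6.030e+02]
top ('dish', 'green') [ 4.786e-01 -7.500e-03  4.050e-02  1.080e-02  1.910e+02]
top ('tin', 'blue') [ 4.556e-01 -2.379e-01  2.880e-02  5.060e-02  6.600e+02]
top ('dish', 'blue') [4.145e-01 2.191e-01 4.130e-02 1.120e-02 2.460e+02]
scene ('tin', 'red') [ 4.773e-01 -8.800e-03  2.970e-02  5.240e-02  3.600e+02]
scene ('dish', 'red') [ 6.310e-01 -1.469e-01  4.210e-02  1.120e-02  3.620e+02]
scene ('tin', 'yellow') [ 6.290e-01 -1.483e-01  3.010e-02  5.220e-02  6.340e+02]
scene ('dish', 'yellow') [ 4.539e-01 -2.434e-01  4.280e-02  1.090e-02  3.370e+02]
scene ('tin', 'green') [4.185e-01 2.143e-01 2.860e-02 5.240e-02 1.970e+02]
scene ('dish', 'green') [ 4.804e-01 -1.330e-02  4.160e-02  1.080e-02  2.310e+02]
scene ('tin', 'blue') [ 4.582e-01 -2.429e-01  2.900e-02  5.230e-02  5.260e+02]
scene ('dish', 'blue') [4.176e-01 2.152e-01 4.240e-02 1.100e-02 1.470e+02]
7.075
```

```bash
python3 - <<'E'
from h import *
for n in("top","scene"):
    d,P,ok=cloud(n); g=d["pixels"].max(-1)
    m=ok&(abs(P[...,0]-.603)<.06)&(abs(P[...,1]-.105)<.06)&(g<75)&(P[...,2]>.0)&(P[...,2]<.03)
    m=cv2.morphologyEx(m.astype(np.uint8),cv2.MORPH_OPEN,np.ones((3,3)))>0
    q=P[m]; print(n,m.sum(),cv2.minEnclosingCircle(q[:,:2].astype(np.float32)),q.mean(0).round(4))
    v,u=np.nonzero(m); im=d["pixels"][:,:,::-1].copy(); im[m]=(255,0,255)
    s=im[v.min()-40:v.max()+40,u.min()-40:u.max()+40]; cv2.imwrite(f"pics/sp_{n}.png",cv2.resize(s,None,fx=3,fy=3))
a,b=[cv2.resize(cv2.imread(f"pics/sp_{n}.png"),(390,390)) for n in("top","scene")]
cv2.imwrite("pics/sp.png",np.hstack([a,b]))
E
```

```text
top 1625 ((0.6082469820976257, 0.10467299073934555), 0.04916791990399361) [0.6045 0.1085 0.007 ]
scene 670 ((0.6052521467208862, 0.10263964533805847), 0.042442403733730316) [0.6038 0.1047 0.0091]
```

View pics/sp.png

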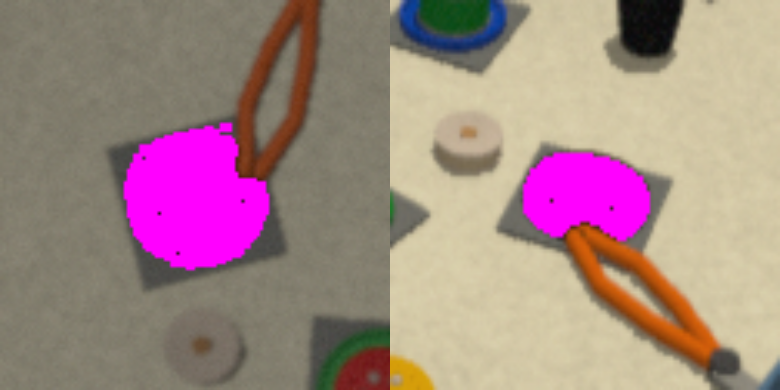

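View pics/s1.png

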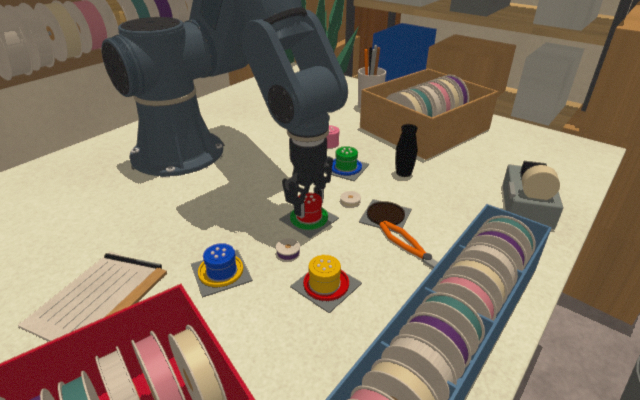

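```bash
cat >> h.py <<'E'
D=dict(green=(.4795,-.0103),red=(.6302,-.1447),yellow=(.4534,-.241),blue=(.416,.2169),spare=(.602,.106))
T=dict(red=(.4765,-.0078),green=(.417,.2178),blue=(.457,-.2405),yellow=(.628,-.1468))
ph=lambda p:np.arctan2(p[1],p[0])
def xfer(a,b): pick(*a,ph(a)); place(*b,ph(b))
E
python3 - <<'E'
from h import *
xfer(T["red"],D["spare"])
r.move_linear([.4,0,.2],vel=.3)
for n in("top","scene"): cv2.imwrite(f"pics/{n}2.png",optics.get_image(n)["pixels"][:,:,::-1])
s=cv2.imread("pics/scene2.png")[110:320,180:460]; cv2.imwrite("pics/s2c.png",cv2.resize(s,None,fx=2.8,fy=2.8))
E
```

```text
pick t=11.0 open 0.662 after lift 0.668 F [-0.06 -0.24 -1.93]
F at place [ 0.65  0.19 -1.34]
placed t=14.1
```

View pics/s2c.png

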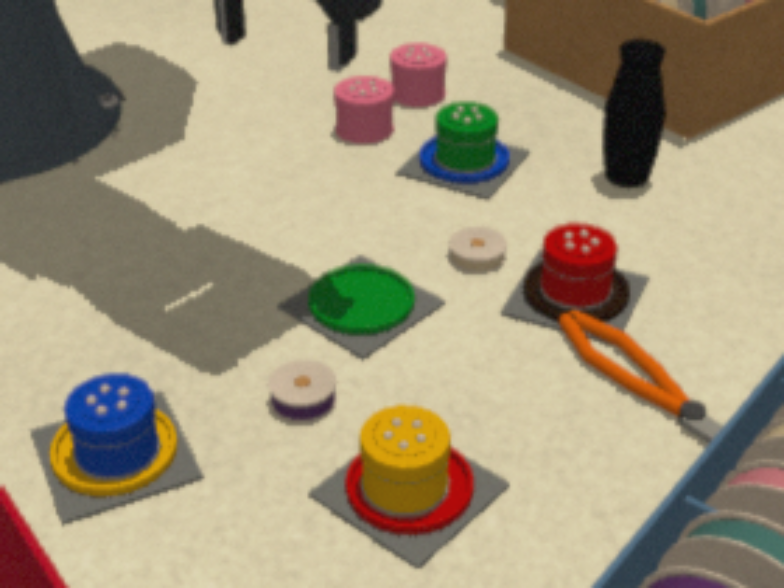

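The red tin now sits flat in the spare dish at crop pixel (580,265), clear of the scissors, and the green dish is empty. Next I'll move green, then blue, then yellow.

```bash
python3 - <<'E'
from h import *
xfer(T["green"],D["green"])
xfer(T["blue"],D["blue"])
xfer(T["yellow"],D["yellow"])
r.move_linear([.35,-.05,.2],vel=.3)
for n in("top","scene"): cv2.imwrite(f"pics/{n}3.png",optics.get_image(n)["pixels"][:,:,::-1])
s=cv2.imread("pics/scene3.png")[110:320,180:460]; cv2.imwrite("pics/s3c.png",cv2.resize(s,None,fx=2.8,fy=2.8))
for n in("top","scene"):
    for k,v in tins(n).items(): print(n,k,np.round(v[:5],4))
E
```

```text
pick t=18.4 open 0.669 after lift 0.670 F [ 0.05 -0.2  -1.2 ]
F at place [0.75 0.59 0.68]
placed t=21.8
pick t=25.0 open 0.668 after lift 0.665 F [-0.38 -0.95 -0.98]
F at place [0.71 0.42 0.17]
placed t=29.2
pick t=33.3 open 0.665 after lift 0.667 F [-0.36  0.35 -1.18]
F at place [ 1.11 -1.66 -0.06]
placed t=36.5
top ('tin', 'red') [6.020e-01 1.086e-01 2.920e-02 5.090e-02 7.170e+02]
top ('dish', 'red') [ 6.300e-01 -1.421e-01  4.220e-02  1.020e-02  4.110e+02]
top ('tin', 'yellow') [ 4.539e-01 -2.393e-01  2.930e-02  5.060e-02  7.470e+02]
top ('dish', 'yellow') [ 4.530e-01 -2.385e-01  4.200e-02  1.070e-02  3.210e+02]
top ('tin', 'green') [ 4.801e-01 -6.400e-03  2.880e-02  5.080e-02  6.310e+02]
top ('dish', 'green') [ 4.777e-01 -7.400e-03  4.070e-02  1.060e-02  2.040e+02]
top ('tin', 'blue') [4.175e-01 2.178e-01 2.940e-02 5.110e-02 7.020e+02]
top ('dish', 'blue') [4.137e-01 2.193e-01 4.180e-02 1.120e-02 3.070e+02]
scene ('tin', 'red') [6.047e-01 1.039e-01 3.070e-02 5.240e-02 3.520e+02]
scene ('dish', 'red') [ 6.305e-01 -1.458e-01  4.310e-02  9.300e-03  7.900e+02]
scene ('tin', 'yellow') [ 4.544e-01 -2.427e-01  2.970e-02  5.240e-02  5.810e+02]
scene ('dish', 'yellow') [ 4.545e-01 -2.433e-01  4.230e-02  1.190e-02  4.650e+02]
scene ('tin', 'green') [ 4.821e-01 -1.100e-02  2.850e-02  5.230e-02  3.260e+02]
scene ('dish', 'green') [ 4.802e-01 -1.250e-02  4.150e-02  1.220e-02  2.860e+02]
scene ('tin', 'blue') [4.205e-01 2.106e-01 2.840e-02 5.240e-02 2.030e+02]
scene ('dish', 'blue') [4.169e-01 2.155e-01 4.220e-02 1.230e-02 2.110e+02]
```

View pics/s3c.png

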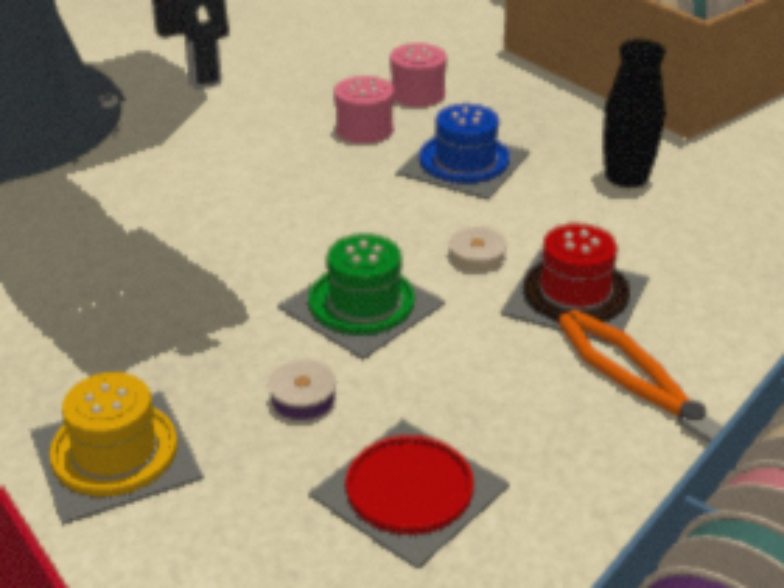

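Green (crop 363,280), blue (466,140) and yellow (108,425) each sit flat in their own dish, well within the play. The red dish is empty at (410,485). Red goes last.

```bash
python3 - <<'E'
from h import *
xfer(D["spare"],D["red"])
r.move_linear([.40,-.0,.22],vel=.3); r.move_to([.193,-.4,.25],Q(-1.2))
ims={n:optics.get_image(n)["pixels"][:,:,::-1] for n in("top","scene")}
cv2.imwrite("pics/top4.png",ims["top"])
cv2.imwrite("pics/s4c.png",cv2.resize(ims["scene"][110:320,180:460],None,fx=2.8,fy=2.8))
for n in("top","scene"):
    for k,v in tins(n).items(): print(n,k,np.round(v[:5],4))
def vase(im):
    m=(im.max(-1)<45)[120:180,140:200]; return np.argwhere(m).mean(0)
print(vase(cv2.imread("pics/top0.png")),vase(ims["top"]),r.current_t())
E
```

```text
pick t=41.1 open 0.666 after lift 0.665 F [ 0.84  0.25 -2.19]
F at place [ 1.61 -0.55  0.22]
placed t=44.5
top ('tin', 'red') [ 6.305e-01 -1.419e-01  2.910e-02  5.080e-02  7.250e+02]
top ('dish', 'red') [ 6.292e-01 -1.426e-01  4.210e-02  1.060e-02  3.030e+02]
top ('tin', 'yellow') [ 4.535e-01 -2.388e-01  2.900e-02  5.060e-02  7.450e+02]
top ('dish', 'yellow') [ 4.530e-01 -2.385e-01  4.190e-02  1.070e-02  3.390e+02]
top ('tin', 'green') [ 4.799e-01 -6.500e-03  2.900e-02  5.090e-02  6.390e+02]
top ('dish', 'green') [ 4.783e-01 -7.600e-03  4.050e-02  1.030e-02  2.120e+02]
top ('tin', 'blue') [4.173e-01 2.180e-01 2.920e-02 5.110e-02 6.970e+02]
top ('dish', 'blue') [4.140e-01 2.198e-01 4.170e-02 1.110e-02 3.000e+02]
scene ('tin', 'red') [ 6.315e-01 -1.456e-01  2.910e-02  5.220e-02  6.140e+02]
scene ('dish', 'red') [ 6.311e-01 -1.465e-01  4.210e-02  1.180e-02  4.690e+02]
scene ('tin', 'yellow') [ 4.548e-01 -2.426e-01  2.930e-02  5.220e-02  5.840e+02]
scene ('dish', 'yellow') [ 4.543e-01 -2.433e-01  4.310e-02  1.190e-02  4.860e+02]
scene ('tin', 'green') [ 4.823e-01 -1.130e-02  2.880e-02  5.220e-02  3.290e+02]
scene ('dish', 'green') [ 4.801e-01 -1.410e-02  4.240e-02  1.200e-02  2.940e+02]
scene ('tin', 'blue') [4.202e-01 2.115e-01 2.830e-02 5.240e-02 1.960e+02]
scene ('dish', 'blue') [4.169e-01 2.137e-01 4.140e-02 1.230e-02 2.140e+02]
[32.63167939 30.47423664] [32.58627264 30.42326025] 47.4917
```

View pics/s4c.png

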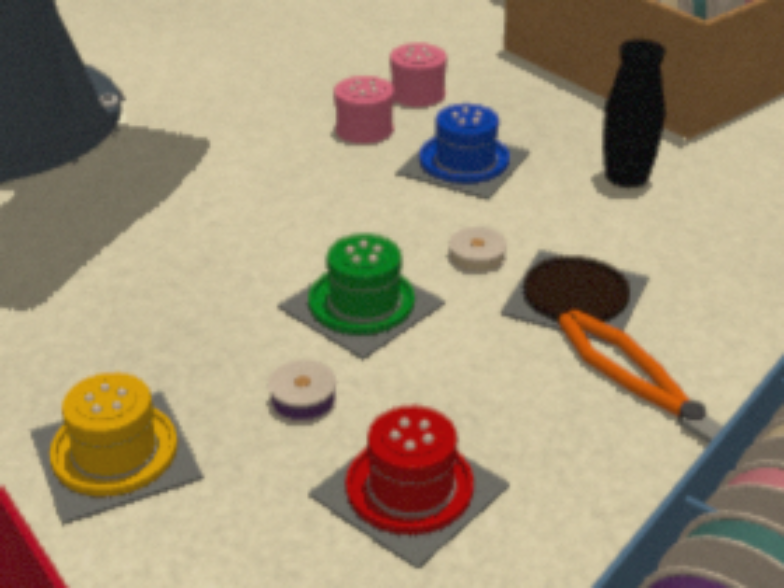

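View pics/top4.png

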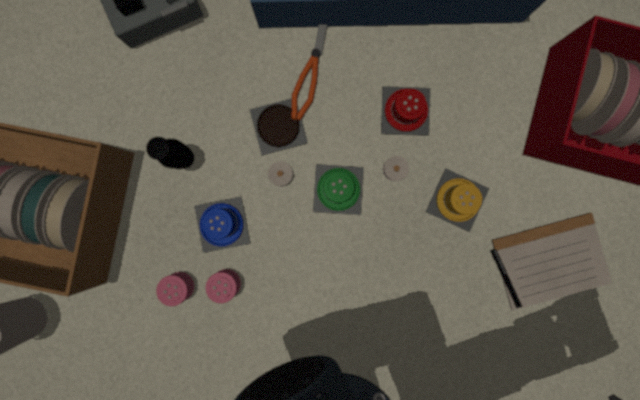

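Both views show all four tins in their own dishes: red (406,105), green (339,188), blue (221,224) and yellow (459,199) in the top view. The spare dish is empty, and the vase and the other items haven't moved.

```bash
python3 -c "
from cell import r
r.hand_in(); print(r.current_t())"
```

```text
the job is handed in; nothing more can be done
the job is handed in; nothing more can be done
```

All four tins now sit in the dish of their own colour, and I've handed the job in at about 47.5 s of the 128 s allowed. I made five upright moves: red to the spare dish, then green, blue and yellow to their own dishes, and red last.

- **Fit:** in the last pictures every lid is level at about 51–52 mm, as it should be for a tin flat on its dish floor. Measured centres are within about 4 mm of the dish centres, against 9 mm of play.
- **Surroundings:** the vase is within 0.1 pixel of where it started. The scissors and the pink look-alike tins show no visible change. The arm had moved clear before hand-in.
- **Disagreement:** the two cameras differed by about 4 mm in y. I centred the red tin between the jaws as a check, and it lay between the two readings, so I used their average. No check failed.

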